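# Load the featherweight seed tray evenly and slide it into the greenhouse

## Robot

A 6-joint arm with a two-finger parallel gripper is mounted at the origin on the work surface. World frame = base frame: x ahead of the robot, y to its left, z up, the work surface at z = 0. Lengths are in m, angles in rad, forces in N, time in s.
With the tool pointing down it reaches from about 0.35 to 0.975 m from the base axis. Payload 4.9 kg.
Tool frame: the origin (TCP) lies at the very end of the fingers, on their centre line; the grasp point (between the pads) lies 19 mm behind it; z points along the fingers, y is the line along which they close (so a half turn about z gives the same grasp; the last joint's range is limited). The gripper opens to 85 mm and grips with 20 to 120 N. Pads are 22 mm wide; open, the fingers measure 114 mm over their backs; the gripper's body (76 mm by 85 mm) begins 54 mm behind the grasp point. The pads swing forward as they close: fully open they stand 13 mm farther back than shut.
Start: joints at [1.188, 0.053, 1.613, -0, 1.476, -0.119], TCP at [0.163, 0.603, 0.204] pointing down, gripper open.
Joint ranges: [-3.01, 3.01], [-1.01, 2.22], [0.06, 2.58], [-1.02, 4.17], [0.09, 2.62], [-3.14, 3.14]. Speed limits (rad/s): [2.57, 2.57, 3.14, 3.14, 3.14, 3.14].

## Interface

Orientations are given as a unit quaternion [w, x, y, z].
In Python, from plant import manip gives the robot as it stands.
- The arm moves only by the tool move_arm, never from a script. Its argument "plan" is a list that holds one entry, the list of rows, each a list of 7 numbers: the shift along the tool's x, y, z as a fraction of full scale, then the turn, a rotation vector about the tool's x, y, z as a fraction of full scale, then the closure, from 0 (fully open) to 1 (shut). In form: [[[dx, dy, dz, wx, wy, wz, fingers], ...]]. A call has exactly 10 rows; each row shifts and turns the commanded pose from where the row before left it, along the tool's axes as they then stand; what a row does not reach is not made up. Full scale, the value 1, is 0.12 m for a shift and 0.15 rad for a turn. A row lasts 1/8 s, in which the tool goes at most 62.5 mm and 10.7 degrees, less where a joint would pass 70% of its speed; a pose out of reach is approached as far as the arm can. A call with a number of a shift or a turn outside -1 to 1 is refused whole. A call with a gripper value outside its range is refused whole. The fingers move at their own pace and stop on an object; the grip force is fixed at half the most. Time passes only in rows, so rows that do not move let the fingers close, or fill a call up. It gives the time, the measured TCP pose, the force, the opening and the grip force at its end, in the units of the state.
- manip.state(): the state, without advancing time (a new reading comes with each control period).
- manip.grab_frame(name): name is "scene" or "top"; returns a dict with "pixels" (420x560x3 uint8, blue, green, red), "depth" (420x560 float32, m along the optical axis (not along the pixel's ray), 0 where there is no reading), "vfov" (degrees; the focal length in pixels is half the picture's height over the tangent of half this angle, whatever the lens; pixels are square), "cx", "cy" (the principal point, pixels), "view" (4x4, takes a point from world to camera coordinates). Camera axes: x right, y down, z forward; pixel columns grow to the right and rows downward; lengths in m; the calibration is good to about 2 mm. A picture is of the moment at which its call begins.
- manip.job_done(): hands the job in; it is judged then, once.
The state is a dict: "time": time; "joint_pos": joint angles; "joint_vel": joint speeds; "joint_efforts": joint torques, N m; "tool_pos": TCP position; "tool_rot": TCP orientation; "contact_force": force on the tool from outside, world axes, zero at the start; "ft_torque": the same for the moment, N m; "gripper_width": opening from 0.0 (shut) to 1.0 (fully open); "grasp_force": force on a finger pad.
Only numpy, scipy, OpenCV 4.12 (cv2) and the standard library are available. Lean on these libraries where they do the work, as an engineer would, in place of code of your own. Each camera call takes 0.05 s, during which the arm holds its last target. There are 200 camera calls.

## Task

Set both amber seed canisters upright in the green tray, grooves seated down over the white rib, side by side close to the middle with one on each side of it, so that the light tray stays level on its narrow runner. Then slide the loaded tray along the runner, without lifting or tipping it, straight and centred into the greenhouse until it is fully home against the end stop. Leave the stack of fibre pots where it is.

Things in the scene. Friction and masses are not known exactly. Their poses are not given: they have to be found in the camera images.
- greenhouse: Fixed clear acrylic mini greenhouse, white edges, with a brown timber runner leading in. Origin on the bench on the runner's centre line, z up, +y leads in. Side walls: inner faces x = +-150 mm, y 20..160, 165 high; back wall y = 155; open in front (y = 20) and on top. Its roof flap is fixed open, leaning away behind the back wall up to z = 295 mm at y = 230.
- tray_home (a point): Point on top of the runner where the tray's origin lies when it is fully home: 55 mm along +y and 50 mm above the greenhouse origin. The runner is 84 mm wide, 50 mm high, and runs from y = -180 to +120 mm of the greenhouse frame, where a dark stop block rises 25 mm above it. The tray's push lip then still stands 30 mm outside the greenhouse front.
- tray: Loose green tray, only 70 g, level across the runner near its outer end, overhanging at both sides, square to it within about 2 degrees. 240 mm (x) by 130 (y); origin at the centre of its underside, z up, +y to the greenhouse. Floor and walls 3 mm thick, walls 15 high but 24 at the push lip. A white rib along x at y = 0 over the whole floor: 10 wide, 6 high above the floor. White line at x = 0.
- place_left (a point): Point on the tray floor (3 mm above its underside) at tray x = -35, y = 0 mm: a good place for one canister's origin (22 to 55 mm from the middle will do). Only the runner, 42 mm each side of the middle, carries the tray: with one canister in, it tips if that canister is centred more than about 55 mm out, or if it is pressed down hard.
- place_right (a point): The same at tray x = +35 mm, for the other canister; either canister may go in either place, in any order.
- push_lip (a point): Middle of the outer face of the tray's push lip (tray x = 0, y = -65 mm, 12 mm above its underside; lip 24 mm high, 240 long). Push it here along the greenhouse's +y, slowly; the loaded tray slides on the runner at about 2 to 5 N. With two fingertips spread along the lip it goes straight.
- canister_a: Loose amber seed canister, about 180 g: body 60 mm (x) by 48 (y), 66 high, round black lid on top (42 across, 14 high), 80 mm in all. Origin at the centre of its underside, z up. A groove along x in the middle of the underside, 18 wide, 8 deep, open at both ends, fits over the tray's rib, either way round; seated, its underside lies on the tray floor. Starts upright on the bench, any yaw.
- canister_b: The second canister, the same as canister_a.
- pot_stack: Stack of brown fibre pots, 72 mm across, 96 mm high, loose, to be left alone. Origin at the centre of its underside.
Not all that is in view belongs to the job. Leave any purple look-alike of the canister_a alone.

How it is judged:
By the outcome, as a careful person would: the job done as asked, in the order asked, and still so for the second after the job is handed in, with the robot touching nothing.
It also fails if it takes over 72 s, if anything falls off the work surface, if the arm or the gripper's body presses on something with over 40 N, if the wrist force passes 120 N, or if a joint passes its speed limit or range.

## Working session

There is one attempt and no reset: what is moved stays moved. The work goes in short steps, Python scripts to look and compute and a tool call to move; the robot and the scene stay as the last step left them, time stands still between calls to the robot, and variables do not carry over. Pictures are saved under pics/ and viewed, at most 10 in all, crops included, and the job is handed in when it is done.

Besides the shell and the picture viewer there is one more tool, called after "Call:" as name(argument=value, ...), one argument or row to a line, values as JSON. move_arm: Moves the arm, as the interface text tells. Its arguments: {"type":"object","properties":{"plan":{"type":"array"}},"required":["plan"]}

```bash
mkdir -p pics; ls; python3 - <<'E'
from plant import manip
import cv2,pickle
print(manip.state())
for n in("scene","top"):
    f=manip.grab_frame(n);pickle.dump(f,open(n+".pkl","wb"));cv2.imwrite(f"pics/{n}0.png",f["pixels"]);print(f["vfov"],f["cx"],f["cy"],f["view"])
E
```

```text
pics
{'time': 0.0, 'joint_pos': array([ 1.18804423e+00,  5.33458363e-02,  1.61428526e+00,  2.18472994e-05,
        1.47599378e+00, -1.18986019e-01]), 'joint_vel': array([ 0.00081539,  0.00026941,  0.00115301,  0.00025908,  0.00077142,
       -0.00214578]), 'joint_efforts': array([ 5.70767170e-04, -3.93689740e+01, -3.70172453e+01, -7.98731116e-05,
        7.26113882e-03, -1.41425568e-05]), 'tool_pos': array([0.16268081, 0.60276069, 0.20267512]), 'tool_rot': array([-2.62778729e-04,  1.31502028e-01,  9.91315381e-01, -9.81605062e-04]), 'contact_force': array([-0.44612043, -0.15612489,  0.07169944]), 'ft_torque': array([ 0.00087366, -0.00361967, -0.00260563]), 'grasp_force': 0.0, 'gripper_width': 1.0033383031371608}
53.64855827434526 281.27716995458326 205.58135125109288 [[-0.06097667  0.99808732 -0.01017588  0.13813209]
 [ 0.65051304  0.03200567 -0.75882041 -0.30045421]
 [-0.75704335 -0.05288988 -0.65122042  1.28337618]
 [ 0.          0.          0.          1.        ]]
56.4830453019478 278.32205408667096 206.78006329434817 [[-0.0088516  -0.99993913  0.00658731 -0.10325771]
 [-0.98131721  0.00742024 -0.19225369  0.54833449]
 [ 0.19219311 -0.008166   -0.98132315  0.75572768]
 [ 0.          0.          0.          1.        ]]
```

View pics/scene0.png

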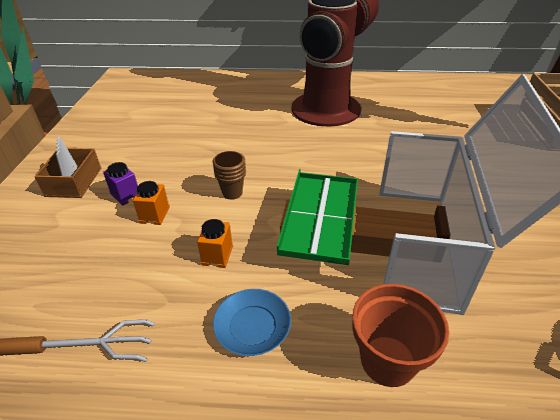

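View pics/top0.png

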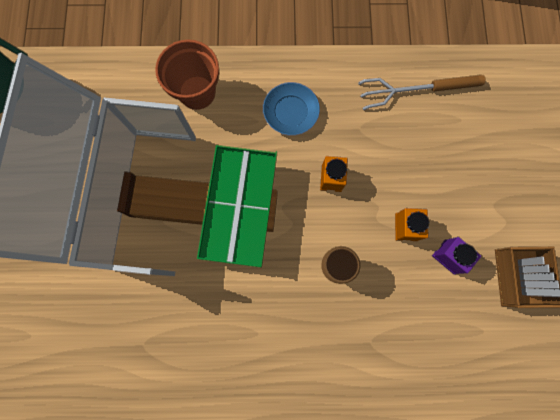

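```bash
cat > h.py <<'E'
import numpy as np,cv2
from plant import manip
def grab(n):
    f=manip.grab_frame(n);P=f["pixels"];h,w=P.shape[:2]
    fl=h/2/np.tan(np.radians(f["vfov"]/2));v,u=np.mgrid[:h,:w];d=f["depth"]
    C=np.stack([(u-f["cx"])/fl*d,(v-f["cy"])/fl*d,d],-1);V=f["view"]
    W=(C-V[:3,3])@V[:3,:3]; W[d<=0]=np.nan
    return P,cv2.cvtColor(P,cv2.COLOR_BGR2HSV),W
def rect(p):
    (c,s,a)=cv2.minAreaRect((p[:,:2]*1000).astype(np.float32));return np.round(c,1),np.round(s,1),round(a,2)
def canisters(n):
    P,H,W=grab(n);z=W[...,2];out=[]
    m=((H[...,0]>8)&(H[...,0]<24)&(H[...,1]>210)&(H[...,2]>120)).astype(np.uint8)
    k,L,S,c=cv2.connectedComponentsWithStats(m)
    for i in range(1,k):
        if S[i,4]<150: continue
        q=W[L==i];q=q[~np.isnan(q[:,2])];t=np.percentile(q[:,2],97)
        top=q[abs(q[:,2]-t)<.005]
        print(n,"orange",S[i],"ztop",round(t,4),rect(top))
        x,y,w,h,_=S[i];s=(slice(max(y-12,0),y+h+5),slice(max(0,x-10),x+w+10))
        l=W[s][(H[s][...,2]<70)&(abs(z[s]-t-.014)<.005)]
        if len(l)>5:print("  lid",cv2.minEnclosingCircle((l[:,:2]*1000).astype(np.float32)),l[:,2].mean(),rect(np.vstack([top,l])))
def tray(n):
    P,H,W=grab(n);z=W[...,2]
    g=(abs(H[...,0]-68)<15)&(H[...,1]>150)&(H[...,2]>60)&(z>.03)&(z<.1)
    q=W[g];print(n,"green",len(q),rect(q),"z pct",np.percentile(q[:,2],[2,25,50,75,98]))
    x0,x1=q[:,0].min(),q[:,0].max();y0,y1=q[:,1].min(),q[:,1].max()
    fl=q[abs(q[:,2]-np.median(q[:,2]))<.003];A=np.c_[fl[:,:2],np.ones(len(fl))]
    print("floor plane",np.linalg.lstsq(A,fl[:,2],rcond=None)[0])
    w=(H[...,1]<60)&(H[...,2]>150)&(abs(z-.059)<.004)&(W[...,0]>x0)&(W[...,0]<x1)&(W[...,1]>y0)&(W[...,1]<y1)
    p=W[w];v=cv2.fitLine((p[:,:2]*1000).astype(np.float32),cv2.DIST_HUBER,0,.01,.01).ravel()
    print("rib line",v,np.degrees(np.arctan2(v[1],v[0])),len(p))
    return q
E
python3 - <<'E'
from h import *
for n in("top","scene"):
    canisters(n);q=tray(n)
    P,H,W=grab(n);z=W[...,2]
    b=(H[...,0]<20)&(z>.045)&(z<.055)&(W[...,1]>q[:,1].max()+.005)&(abs(W[...,0]-q[:,0].mean())<.08)
    p=W[b];print("runner",len(p),rect(p),p[:,2].mean())
    s=(z>.071)&(z<.079)&(W[...,1]>q[:,1].max()+.03)&(abs(W[...,0]-q[:,0].mean())<.08)&(H[...,2]<110)
    if s.sum()>5: print("stop",s.sum(),rect(W[s]))
    o=(H[...,0]<20)&(z>.085)&(z<.105)&(W[...,1]<q[:,1].min())&(W[...,0]<.5)
    print("pots",rect(W[o]) if o.sum()>5 else 0)
E
```

```text
top orange [320 157  27  32 262] ztop 0.0691 (array([ 621.8, -225.6]), array([45.2, 57.1]), 85.1)
  lid ((621.9749755859375, -226.97767639160156), 20.224090576171875) 0.08033995108523946 (array([ 621.8, -225.6]), array([45.2, 57.1]), 85.1)
top orange [395 209  33  31 464] ztop 0.0687 (array([ 510.1, -384.7]), array([46.1, 57.4]), 86.99)
  lid ((510.0165710449219, -386.216552734375), 20.56918716430664) 0.0802554428959121 (array([ 510.1, -384.7]), array([46.1, 57.4]), 86.99)
top green 5954 (array([551.7, -24.6]), array([128.6, 237.8]), 82.25) z pct [0.05030914 0.05221684 0.05317815 0.0542369  0.06719158]
floor plane [ 0.00101069 -0.00077322  0.05250963]
rib line [ 9.9065876e-01 -1.3636416e-01  5.4864215e+02 -2.3946388e+01] -7.83751 542
runner 2846 (array([539. , 147.3]), array([180.6, 159.5]), 83.74) 0.04996937835966461
stop 483 (array([546. , 218.8]), array([ 38.6, 159.2]), 83.14)
pots (array([ 420.7, -413. ]), array([442.8,  70.3]), 88.17)
scene orange [133 184  36  40 473] ztop 0.067 (array([ 512.6, -385.8]), array([46.8, 57.8]), 84.84)
  lid ((513.1290283203125, -386.2718811035156), 21.76474952697754) 0.07926010334623189 (array([ 512.6, -385.8]), array([46.8, 57.8]), 84.84)
scene orange [197 222  36  45 462] ztop 0.0671 (array([ 624.6, -226.2]), array([46.4, 60.6]), 83.65)
  lid ((625.0675659179688, -227.20289611816406), 21.016504287719727) 0.07945712824273145 (array([ 624.6, -226.2]), array([46.4, 60.6]), 83.65)
scene green 4452 (array([  78.6, -541. ]), array([1640.8,  267.7]), 47.3) z pct [0.05088222 0.05231699 0.05299671 0.05381432 0.07271826]
floor plane [-0.00039762  0.00039112  0.05312756]
rib line [ 2.7434352e-01  9.6163177e-01  5.3135236e+02 -1.5008537e+02] 74.0771 436
runner 1986 (array([547.1, 150.5]), array([125.3, 191.3]), 2.56) 0.049943083270445804
stop 277 (array([580.7, 204.2]), array([16.5, 85.1]), 82.68)
pots 0
```

```bash
cat >> h.py <<'E'
def runner(q0=(.55,-.024),a=-7.6):
    P,H,W=grab("top");t=np.radians(a);ex=np.array([np.cos(t),np.sin(t)]);ey=np.array([-ex[1],ex[0]])
    D=W[...,:2]-q0;X=D@ex*1e3;Y=D@ey*1e3;z=W[...,2]
    m=(abs(z-.05)<.005)&(abs(X)<60)&(Y>80)&(Y<160);L=[];R=[];ys=np.arange(82,156,4)
    for y in ys:
        s=X[m&(abs(Y-y)<3)];L.append(s.min());R.append(s.max())
    print("L",np.polyfit(ys,L,1),np.std(L),"R",np.polyfit(ys,R,1),np.std(R),"width",np.median(R)-np.median(L))
    s=(z>.0725)&(z<.08)&(abs(X)<38)&(Y>130)&(H[...,2]<120);print("stop near Y",np.percentile(Y[s],[1,5,50,95]),s.sum())
    o=(abs(z-.05)<.004)&(abs(X)<38)&(Y<-66);print("outer end Y",np.percentile(Y[o],[0,1,5]),o.sum())
def goal(x,y,z,ay):
    """needed tool shift (units of .12 m, in axes after the turn) and turn about tool z (units)"""
    s=manip.state();w,a,b,c=s["tool_rot"];from scipy.spatial.transform import Rotation as Ro
    R=Ro.from_quat([a,b,c,w]);ya=R.apply([0,1,0]);cur=np.degrees(np.arctan2(ya[1],ya[0]))
    d=(ay-cur+180)%360-180;wz=-np.radians(d)/.15
    S=Ro.from_rotvec([0,0,np.radians(d)])*R
    print("t",round(s["time"],2),"pos",s["tool_pos"].round(4),"ay",round(cur,2),"zax",R.apply([0,0,1]).round(4),"F",s["contact_force"].round(1),"w",round(s["gripper_width"],3))
    print("shift",(S.inv().apply(np.array([x,y,z])-s["tool_pos"])/.12).round(3),"turn wz",round(wz,3))
def lids():
    for n in("top","scene"):
        P,H,W=grab(n);z=W[...,2]
        m=((abs(z-.08)<.004)&(H[...,2]<80)).astype(np.uint8);k,L,S,c=cv2.connectedComponentsWithStats(m)
        for i in range(1,k):
            if S[i,4]>60: print(n,"lid",S[i],np.nanmedian(W[L==i],0).round(4),cv2.minEnclosingCircle((W[L==i][:,:2]*1000).astype(np.float32)))
        o=((H[...,0]>8)&(H[...,0]<24)&(H[...,1]>210)&(H[...,2]>80)&(z<.0665)&(z>.004)).astype(np.uint8)
        k,L,S,c=cv2.connectedComponentsWithStats(o)
        for i in range(1,k):
            if S[i,4]>60:
                q=W[L==i][:,:2]*1e3;v=cv2.fitLine(q.astype(np.float32),cv2.DIST_HUBER,0,.01,.01).ravel();print(n,"side",S[i,4],v,np.degrees(np.arctan2(v[1],v[0])),q.min(0),q.max(0))
E
python3 - <<'E'
from h import *
runner();lids();goal(.5,-.386,.2,85)
E
```

```text
L [-2.07643342e-02 -3.87136499e+01] 0.6193149611997764 R [-1.94406402e-02  4.41016181e+01] 0.7424229625715677 width 82.98151602315485
stop near Y [222.59456809 223.52863564 231.8901838  258.58060003] 333
outer end Y [-647.66990014 -647.27139661 -645.31104316] 333
top lid [165  52  35  35 123] [0.8727 0.1102 0.08  ] ((842.9680786132812, 92.8294906616211), 47.560546875)
top lid [327 159  20  20 303] [ 0.6217 -0.2269  0.0801] ((621.7366943359375, -227.4200439453125), 21.488746643066406)
top lid [408 212  22  21 333] [ 0.5095 -0.3856  0.0803] ((510.76080322265625, -386.671142578125), 21.10016632080078)
top lid [455 244  22  21 354] [ 0.4452 -0.4737  0.0801] ((445.4244689941406, -474.5334777832031), 20.847766876220703)
top side 213 [ 9.7193271e-01  2.3525906e-01  6.1976111e+02 -2.0911208e+02] 13.606893 [ 591.76693042 -248.71685659] [ 651.72703951 -200.722763  ]
top side 384 [ 9.9972558e-01 -2.3425365e-02  5.1037271e+02 -3.6382831e+02] -1.3422973 [ 480.2127628  -407.78274484] [ 540.58192303 -360.91794723]
scene lid [305  83  36  13 103] [ 0.0623 -0.0174  0.0806] ((32.95947265625, -16.58564
[... 231 characters left out ...]
 -385.9425964355469), 21.438692092895508)
scene lid [202 219  22  17 283] [ 0.6266 -0.227   0.0796] ((625.0335083007812, -225.73670959472656), 21.721418380737305)
scene lid [403 304  32  50 199] [0.8063 0.1224 0.0798] ((822.2198486328125, 110.1469497680664), 40.207611083984375)
scene side 829 [   0.68855745   -0.72518176  530.73236    -379.19373   ] -46.48397 [ 486.09347023 -411.90455931] [ 544.36638418 -360.56025106]
scene side 885 [ 3.5305306e-01 -9.3560332e-01  6.4862103e+02 -2.2746510e+02] -69.32583 [ 597.00854213 -254.253392  ] [ 656.95267743 -201.04171407]
t 0.55 pos [0.163  0.6034 0.2039] ay 74.89 zax [ 0.  0. -1.] F [ 0.7 -0.1 -0.5] w 1.004
shift [-3.516 -7.968  0.033] turn wz -1.177
```

Call:
move_arm(
  plan=[
    [[-0.2,-0.45,-0.04,0,0,-0.59,0],[-0.2,-0.45,-0.04,0,0,-0.59,0],[-0.2,-0.45,-0.04,0,0,0,0],[-0.2,-0.45,-0.04,0,0,0,0],[-0.2,-0.45,-0.04,0,0,0,0],[-0.2,-0.45,-0.04,0,0,0,0],[-0.2,-0.45,-0.04,0,0,0,0],[-0.2,-0.45,0,0,0,0,0],[-0.2,-0.45,0,0,0,0,0],[-0.2,-0.45,0,0,0,0,0]],
  ],
)

```text
time: 1.8
tool_pos: [0.3405, 0.0387, 0.238]
tool_rot: [0.001, 0.043, 0.999, 0.0]
contact_force: [1.2, 0.9, -0.0]
gripper_width: 0.999
grasp_force: 0.0
```

```bash
python3 - <<'E'
from h import *
goal(.512,-.386,.12,85.5)
goal(.624,-.227,.12,84.5)
E
```

```text
t 1.8 pos [0.3405 0.0387 0.238 ] ay 85.02 zax [ 0.0025 -0.     -1.    ] F [ 1.2  0.9 -0. ] w 0.999
shift [-1.7   -3.416  0.987] turn wz -0.055
t 1.8 pos [0.3405 0.0387 0.238 ] ay 85.02 zax [ 0.0025 -0.     -1.    ] F [ 1.2  0.9 -0. ] w 0.999
shift [-2.562 -1.978  0.989] turn wz 0.061
```

Call:
move_arm(
  plan=[
    [[-0.21,-0.43,0,0,0,0,0],[-0.21,-0.43,0,0,0,0,0],[-0.21,-0.43,0,0,0,0,0],[-0.21,-0.43,0,0,0,0,0],[-0.21,-0.43,0,0,0,0,0],[-0.21,-0.43,0,0,0,0,0],[-0.21,-0.42,0,0,0,0,0],[-0.21,-0.4,0,0,0,0,0],[0,0,0.4,0,0,0,0],[0,0,0.4,0,0,0,0]],
  ],
)

```text
time: 3.05
tool_pos: [0.5061, -0.3846, 0.1409]
tool_rot: [0.001, 0.044, 0.999, -0.001]
contact_force: [0.9, 0.9, -0.3]
gripper_width: 0.995
grasp_force: 0.0
```

```bash
python3 - <<'E'
from h import *
goal(.512,-.386,.026,85.5)
P,H,W=grab("scene");cv2.imwrite("pics/s1.png",cv2.resize(P[100:300,40:340],None,fx=2,fy=2))
E
```

```text
t 3.05 pos [ 0.5061 -0.3846  0.1409] ay 84.97 zax [ 0.0013 -0.0012 -1.    ] F [ 0.9  0.9 -0.3] w 0.995
shift [-0.049 -0.007  0.958] turn wz -0.061
```

View pics/s1.png

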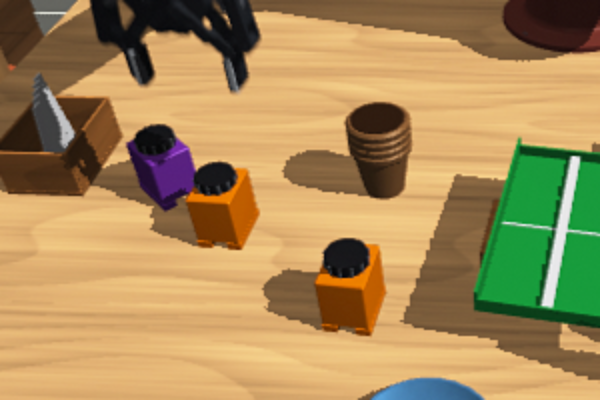

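The view shows the open gripper above canister B (crop px 223,205), grooves opening on the +x faces, so the grip is across the 48 mm sides.

Call:
move_arm(
  plan=[
    [[-0.05,-0.01,0.1,0,0,-0.06,0],[0,0,0.2,0,0,0,0],[0,0,0.2,0,0,0,0],[0,0,0.2,0,0,0,0],[0,0,0.2,0,0,0,0],[0,0,0,0,0,0,0],[0,0,0,0,0,0,0.9],[0,0,0,0,0,0,0.9],[0,0,0,0,0,0,0.9],[0,0,0,0,0,0,0.9]],
  ],
)

```text
time: 4.35
tool_pos: [0.5132, -0.3872, 0.0373]
tool_rot: [0.002, 0.039, 0.999, -0.002]
contact_force: [-1.4, -0.6, 7.0]
gripper_width: 0.454
grasp_force: 127.4
```

```bash
python3 - <<'E'
from h import *
goal(.512,-.386,.026,85.5)
canisters("scene");tray("top")
E
```

```text
t 4.35 pos [ 0.5132 -0.3872  0.0373] ay 85.55 zax [ 0.0039 -0.0048 -1.    ] F [-1.4 -0.6  7. ] w 0.454
shift [0.011 0.01  0.094] turn wz 0.006
scene orange [133 185  36  39 449] ztop 0.0668 (array([ 514.4, -386.8]), array([47.6, 55.9]), 87.92)
  lid ((517.7967529296875, -387.9245910644531), 33.423919677734375) 0.07979451631444909 (array([ 520.3, -387. ]), array([52.5, 64.7]), 16.25)
scene orange [197 222  36  45 486] ztop 0.0669 (array([ 623.7, -227.3]), array([48.4, 60.5]), 85.06)
  lid ((624.9763793945312, -227.21340942382812), 20.875804901123047) 0.07936944285690484 (array([ 623.7, -227.3]), array([48.4, 60.5]), 85.06)
top green 6078 (array([551.8, -24.8]), array([128.7, 238.1]), 82.22) z pct [0.05030073 0.05224091 0.05319995 0.05426916 0.0672987 ]
floor plane [ 0.00056145 -0.00038939  0.05278406]
rib line [ 9.9070972e-01 -1.3599338e-01  5.4868018e+02 -2.4095467e+01] -7.816066 557
```

Call:
move_arm(
  plan=[
    [[0,0,-0.1,0,0,0,0.9],[0,0,-0.25,0,0,0,0.9],[0,0,-0.3,0,0,0,0.9],[0,0,-0.3,0,0,0,0.9],[0,0.1,-0.2,0,0,0.2,0.9],[0,0.3,0,0,0,0.18,0.9],[0,0.4,0,0,0,0,0.9],[0,0.4,0,0,0,0,0.9],[0,0.2,0,0,0,0,0.9],[0,0.1,0,0,0,0,0.9]],
  ],
)

```text
time: 5.7
tool_pos: [0.5339, -0.2051, 0.1717]
tool_rot: [-0.0, 0.067, 0.998, -0.0]
contact_force: [0.1, -0.7, -1.9]
gripper_width: 0.456
grasp_force: 123.9
```

```bash
python3 - <<'E'
from h import *
goal(.5183,-.0200,.12,82.2)
P,H,W=grab("scene");cv2.imwrite("pics/s2.png",cv2.resize(P[60:300,100:400],None,fx=2,fy=2))
E
```

```text
t 5.7 pos [ 0.5339 -0.2051  0.1717] ay 82.36 zax [-1.e-04 -0.e+00 -1.e+00] F [ 0.1 -0.7 -1.9] w 0.456
shift [0.338 1.511 0.431] turn wz 0.019
```

View pics/s2.png

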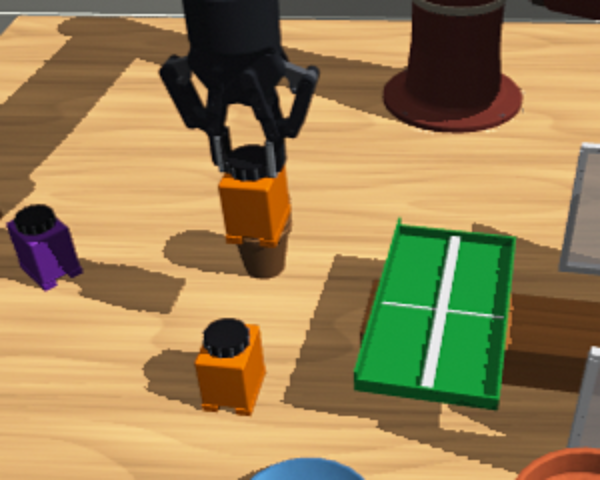

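```bash
python3 - <<'E'
from h import *
P,H,W=grab("scene");z=W[...,2]
m=((H[...,0]>8)&(H[...,0]<24)&(H[...,1]>210)&(H[...,2]>80)&(z>.1))
q=W[m];print(len(q),np.percentile(q[:,2],[0,1,5,50,95,99,100]).round(4),np.percentile(q[:,1],[1,99]),q[:,0].max())
f=q[q[:,2]<q[:,2].max()-.01];v=cv2.fitLine(f[f[:,0]>np.percentile(f[:,0],40)].astype(np.float32)*1000,cv2.DIST_HUBER,0,.01,.01)
A=np.c_[f[:,1:],np.ones(len(f))];print("x=a y+b z+c",np.linalg.lstsq(A,f[:,0],rcond=None)[0]);print(manip.state()["tool_pos"])
cv2.imwrite("pics/s3.png",cv2.resize(P[110:210,170:270],None,fx=6,fy=6,interpolation=cv2.INTER_CUBIC))
E
```

```text
1017 [0.1338 0.1354 0.1395 0.1731 0.2    0.2006 0.207 ] [-0.22952347 -0.17805273] 0.5672676989767764
x=a y+b z+c [-0.4040411   0.05966802  0.46471815]
[ 0.53400424 -0.20575259  0.17168476]
```

View pics/s3.png

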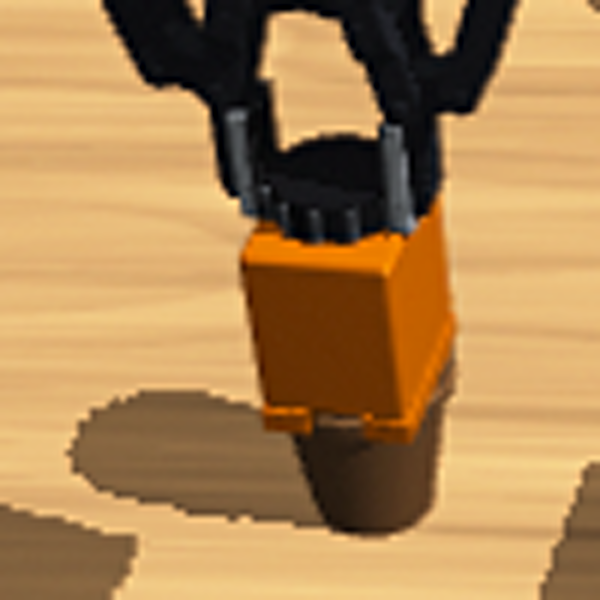

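The crop shows the pads holding the round black lid (px 320,190), with the body hanging upright. The lid doesn't fix yaw, so I'll measure the canister's yaw and centre from its front face.

```bash
cat >> h.py <<'E'
def held(zmin,zr=None):
    "pose of canister from its +x front face in the scene view"
    P,H,W=grab("scene");z=W[...,2]
    m=((H[...,0]>5)&(H[...,0]<24)&(H[...,1]>200)&(H[...,2]>80)&(z>zmin)).astype(np.uint8)
    k,L,S,c=cv2.connectedComponentsWithStats(m);i=1+np.argmax(S[1:,4]);q=W[(L==i)]
    hi=np.percentile(q[:,2],98);q=q[(q[:,2]<hi-.008)]
    rng=np.random.default_rng(0);best=None
    for _ in range(300):
        a=q[rng.choice(len(q),3,False)];n=np.cross(a[1]-a[0],a[2]-a[0]);n/=np.linalg.norm(n)+1e-12
        s=abs((q-a[0])@n)<.0015
        if abs(n[0])>.8 and (best is None or s.sum()>best.sum()):best=s
    f=q[best];c=f.mean(0);n=np.linalg.svd(f-c,full_matrices=False)[2][2];n*=np.sign(n[0])
    r=q[~best];print("front face n",n.round(3),"yaw",np.degrees(np.arctan2(n[1],n[0])).round(2),"c",c.round(4),"N",len(f),"tilt",np.degrees(np.arcsin(n[2])).round(2))
    e=np.array([-n[1],n[0]]);t=f[:,:2]@e;mid=(np.percentile(t,1)+np.percentile(t,99))/2
    ctr=n[:2]/np.hypot(*n[:2])**1*(c[:2]@n[:2]-.030)+e*mid
    print("centre",ctr.round(4),"width",np.ptp(np.percentile(t,[1,99])).round(4),"z",np.percentile(f[:,2],[1,99]).round(4),"ztop",hi.round(4))
E
python3 - <<'E'
from h import *
held(.11);print(manip.state()["tool_pos"]);held(.02)
E
```

```text
front face n [ 0.993 -0.116 -0.032] yaw -6.65 c [ 0.5617 -0.2086  0.1656] N 499 tilt -1.83
centre [ 0.5316 -0.2051] width 0.0459 z [0.1349 0.1922] ztop 0.2006
[ 0.53397224 -0.20666156  0.17169199]
front face n [ 0.991 -0.127 -0.027] yaw -7.33 c [ 0.5616 -0.2091  0.1661] N 492 tilt -1.56
centre [ 0.5316 -0.2056] width 0.0465 z [0.1345 0.192 ] ztop 0.2007
```

Call:
move_arm(
  plan=[
    [[0.03,0.15,0,0,0,0.05,0.9],[0.07,0.3,0,0,0,0,0.9],[0.08,0.35,0,0,0,0,0.9],[0.08,0.35,0,0,0,0,0.9],[0.06,0.25,0,0,0,0,0.9],[0.02,0.12,0.15,0,0,0,0.9],[0,0,0.2,0,0,0,0.9],[0,0,0.1,0,0,0,0.9],[0,0,0,0,0,0,0.9],[0,0,0,0,0,0,0.9]],
  ],
)

```text
time: 7.15
tool_pos: [0.5199, -0.0207, 0.1182]
tool_rot: [0.001, 0.071, 0.997, -0.0]
contact_force: [1.4, 0.8, -0.8]
gripper_width: 0.455
grasp_force: 124.0
```

```bash
python3 - <<'E'
from h import *
goal(.5183,-.0200,.091,82.2);held(.03)
E
```

```text
t 7.15 pos [ 0.5199 -0.0207  0.1182] ay 81.8 zax [ 1.e-03 -2.e-04 -1.e+00] F [ 1.4  0.8 -0.8] w 0.455
shift [0.014 0.004 0.226] turn wz -0.046
front face n [ 0.992 -0.125 -0.022] yaw -7.2 c [ 0.5474 -0.0237  0.1124] N 452 tilt -1.28
centre [ 0.5175 -0.0206] width 0.0461 z [0.0819 0.1387] ztop 0.1478
```

Call:
move_arm(
  plan=[
    [[0.01,0.0,0.02,0,0,0,0.9],[0,0,0.04,0,0,0,0.9],[0,0,0.04,0,0,0,0.9],[0,0,0.04,0,0,0,0.9],[0,0,0.03,0,0,0,0.9],[0,0,0.02,0,0,0,0.9],[0,0,0.015,0,0,0,0.9],[0,0,0.01,0,0,0,0.9],[0,0,0,0,0,0,0.9],[0,0,0,0,0,0,0.9]],
  ],
)

```text
time: 8.45
tool_pos: [0.5182, -0.02, 0.0919]
tool_rot: [0.0, 0.071, 0.997, -0.0]
contact_force: [0.4, 0.1, -1.6]
gripper_width: 0.456
grasp_force: 124.0
```

```bash
python3 - <<'E'
from h import *
goal(.5183,-.0200,.091,82.2);held(.03);tray("top")
E
```

```text
t 8.45 pos [ 0.5182 -0.02    0.0919] ay 81.85 zax [ 3.e-04 -0.e+00 -1.e+00] F [ 0.4  0.1 -1.6] w 0.456
shift [-0.001  0.     0.007] turn wz -0.041
front face n [ 0.991 -0.13  -0.027] yaw -7.49 c [ 0.5454 -0.0237  0.0867] N 403 tilt -1.52
centre [ 0.5155 -0.0198] width 0.0461 z [0.0556 0.1123] ztop 0.1212
top green 1992 (array([551.9, -24.6]), array([128.3, 238. ]), 82.12) z pct [0.05043192 0.05229407 0.05327439 0.05439105 0.07427179]
floor plane [7.17474796e-04 5.17197652e-05 5.27462441e-02]
rib line [  0.7440465    0.66812783 542.4364     -84.37026   ] 41.922733 1
```

Call:
move_arm(
  plan=[
    [[0,0,0.006,0,0,0,0.9],[0,0,0.004,0,0,0,0.9],[0,0,0,0,0,0,0.5],[0,0,0,0,0,0,0.3],[0,0,0,0,0,0,0],[0,0,0,0,0,0,0],[0,0,-0.1,0,0,0,0],[0,0,-0.3,0,0,0,0],[0,0,-0.3,0,0,0,0],[0,0,-0.3,0,0,0,0]],
  ],
)

```text
time: 9.8
tool_pos: [0.5182, -0.02, 0.2127]
tool_rot: [0.001, 0.071, 0.997, -0.0]
contact_force: [1.1, -0.7, -0.6]
gripper_width: 0.999
grasp_force: 0.0
```

```bash
python3 - <<'E'
from h import *
goal(.624,-.227,.14,84.5);held(.03);tray("top");lids()
E
```

```text
t 9.8 pos [ 0.5182 -0.02    0.2127] ay 81.85 zax [ 1.2e-03 -2.0e-04 -1.0e+00] F [ 1.1 -0.7 -0.6] w 0.999
shift [-1.042 -1.632  0.607] turn wz -0.309
front face n [ 0.992 -0.126 -0.004] yaw -7.23 c [ 0.546  -0.0241  0.0844] N 421 tilt -0.22
centre [ 0.5163 -0.0204] width 0.0452 z [0.0542 0.1113] ztop 0.1199
top green 1904 (array([547.3, -55.8]), array([ 65.4, 237.5]), 82.1) z pct [0.05031518 0.05220906 0.05322184 0.05435153 0.0744677 ]
floor plane [0.00105857 0.00273083 0.05270427]
rib line [ 9.7703993e-01 -2.1305621e-01  4.5915915e+02 -1.3358527e+01] -12.301514 91
top lid [327 159  20  20 290] [ 0.6212 -0.2264  0.0802] ((621.6782836914062, -227.15745544433594), 20.40226173400879)
top lid [455 244  22  21 345] [ 0.4452 -0.474   0.0802] ((445.0771179199219, -474.06243896484375), 20.8835391998291)
top side 317 [   0.64751065    0.7620564   600.8677     -221.0298    ] 49.64582 [ 590.73517287 -246.67027592] [ 650.77750566 -200.75828278]
scene lid [308  89  31   8  86] [ 0.0645 -0.0146  0.0797] ((50.927520751953125, -14.58916187286377), 44.21628189086914)
scene lid [107 162  20  13 183] [ 0.4493 -0.4745  0.0794] ((447.84063720703125, -474.5224304199219), 22.167083740234375)
scene lid [214 166  31  10  70] [ 0.4552 -0.2184  0.0804] ((438.507568359375, -225.6759033203125), 33.00651168823242)
scene lid [202 219  22  17 281] [ 0.6264 -0.2273  0.0796] ((625.4948120117188, -226.92471313476562), 21.379213333129883)
scene lid [402 304  33  50 207] [0.8066 0.1229 0.0801] ((822.5478515625, 107.88761901855469), 40.017147064208984)
scene side 86 [ 1.2533975e-01  9.9211389e-01  5.4563196e+02 -2.5337082e+01] 82.79962 [534.19941535 -48.58437949] [550.05482283  -0.78940565]
scene side 884 [ 3.1987336e-01 -9.4746029e-01  6.4887677e+02 -2.2840797e+02] -71.34473 [ 597.29665132 -254.20163252] [ 657.57119527 -200.92110816]
```

Call:
move_arm(
  plan=[
    [[-0.2,-0.32,0,0,0,-0.31,0],[-0.22,-0.36,0,0,0,0,0],[-0.22,-0.36,0,0,0,0,0],[-0.22,-0.34,0,0,0,0,0],[-0.18,-0.25,0,0,0,0,0],[0,0,0.2,0,0,0,0],[0,0,0.3,0,0,0,0],[0,0,0.2,0,0,0,0],[0,0,0,0,0,0,0],[0,0,0,0,0,0,0]],
  ],
)

```text
time: 11.25
tool_pos: [0.6218, -0.2276, 0.1268]
tool_rot: [0.0, 0.048, 0.999, -0.0]
contact_force: [0.6, 0.8, -0.3]
gripper_width: 0.999
grasp_force: 0.0
```

```bash
python3 - <<'E'
from h import *
goal(.6238,-.227,.037,85)
E
```

```text
t 11.25 pos [ 0.6218 -0.2276  0.1268] ay 84.51 zax [ 1.e-04 -1.e-04 -1.e+00] F [ 0.6  0.8 -0.3] w 0.999
shift [-0.016  0.006  0.748] turn wz -0.057
```

Call:
move_arm(
  plan=[
    [[-0.015,0.005,0.15,0,0,-0.05,0],[0,0,0.2,0,0,0,0],[0,0,0.2,0,0,0,0],[0,0,0.15,0,0,0,0],[0,0,0.05,0,0,0,0],[0,0,0,0,0,0,0],[0,0,0,0,0,0,0.9],[0,0,0,0,0,0,0.9],[0,0,0,0,0,0,0.9],[0,0,0,0,0,0,0.9]],
  ],
)

```text
time: 12.5
tool_pos: [0.6246, -0.2274, 0.0379]
tool_rot: [0.001, 0.044, 0.999, -0.0]
contact_force: [1.0, 1.5, 3.3]
gripper_width: 0.469
grasp_force: 60.8
```

Call:
move_arm(
  plan=[
    [[0,0,-0.1,0,0,0,0.9],[0,0,-0.25,0,0,0,0.9],[0,0,-0.3,0,0,0,0.9],[0,0,-0.3,0,0,0,0.9],[0,0,-0.15,0,0,0.16,0.9],[0,0.1,0,0,0,0.16,0.9],[0,0.2,0,0,0,0,0.9],[0,0.1,0,0,0,0,0.9],[0,0,0,0,0,0,0.9],[0,0,0,0,0,0,0.9]],
  ],
)

```text
time: 13.75
tool_pos: [0.6297, -0.1795, 0.1681]
tool_rot: [-0.0, 0.068, 0.998, -0.0]
contact_force: [0.5, -0.6, -1.5]
gripper_width: 0.464
grasp_force: 60.7
```

```bash
python3 - <<'E'
from h import *
goal(.5877,-.0295,.118,82.2);held(.125)
E
```

```text
t 13.75 pos [ 0.6297 -0.1795  0.1681] ay 82.21 zax [-6.e-04 -1.e-04 -1.e+00] F [ 0.5 -0.6 -1.5] w 0.464
shift [0.516 1.191 0.418] turn wz 0.001
front face n [ 0.99  -0.143 -0.007] yaw -8.21 c [ 0.6585 -0.1834  0.1618] N 620 tilt -0.4
centre [ 0.6287 -0.1795] width 0.0458 z [0.1312 0.1885] ztop 0.1968
```

Call:
move_arm(
  plan=[
    [[0.06,0.12,0,0,0,0,0.9],[0.12,0.27,0,0,0,0,0.9],[0.13,0.3,0,0,0,0,0.9],[0.13,0.3,0,0,0,0,0.9],[0.076,0.2,0,0,0,0,0.9],[0,0,0.15,0,0,0,0.9],[0,0,0.17,0,0,0,0.9],[0,0,0.08,0,0,0,0.9],[0,0,0,0,0,0,0.9],[0,0,0,0,0,0,0.9]],
  ],
)

```text
time: 15.05
tool_pos: [0.5884, -0.0302, 0.1209]
tool_rot: [0.0, 0.068, 0.998, -0.0]
contact_force: [0.0, -0.4, -1.1]
gripper_width: 0.468
grasp_force: 60.8
```

```bash
python3 - <<'E'
from h import *
goal(.5877,-.0295,.093,82.2);held(.125);held(.03)
E
```

```text
t 15.05 pos [ 0.5884 -0.0302  0.1209] ay 82.15 zax [ 6.e-04 -1.e-04 -1.e+00] F [ 0.  -0.4 -1.1] w 0.468
shift [0.006 0.005 0.232] turn wz -0.006
front face n [ 0.989 -0.145 -0.002] yaw -8.33 c [ 0.617  -0.0353  0.1336] N 160 tilt -0.09
centre [ 0.5874 -0.0305] width 0.046 z [0.1253 0.1419] ztop 0.1502
front face n [ 0.99  -0.141 -0.007] yaw -8.08 c [ 0.6171 -0.0347  0.1152] N 526 tilt -0.42
centre [ 0.5874 -0.0305] width 0.0462 z [0.0844 0.1415] ztop 0.1503
```

Call:
move_arm(
  plan=[
    [[0.005,0.005,0.02,0,0,0,0.9],[0,0,0.04,0,0,0,0.9],[0,0,0.05,0,0,0,0.9],[0,0,0.05,0,0,0,0.9],[0,0,0.03,0,0,0,0.9],[0,0,0.02,0,0,0,0.9],[0,0,0.02,0,0,0,0.9],[0,0,0.008,0,0,0,0.9],[0,0,0,0,0,0,0.9],[0,0,0,0,0,0,0.9]],
  ],
)

```text
time: 16.4
tool_pos: [0.5875, -0.029, 0.0921]
tool_rot: [0.0, 0.068, 0.998, -0.0]
contact_force: [-0.4, -0.3, -1.7]
gripper_width: 0.465
grasp_force: 60.8
```

```bash
python3 - <<'E'
from h import *
goal(.5877,-.0295,.0905,82.2);held(.03)
E
```

```text
t 16.4 pos [ 0.5875 -0.029   0.0921] ay 82.19 zax [ 3.e-04 -1.e-04 -1.e+00] F [-0.4 -0.3 -1.7] w 0.465
shift [-0.002 -0.004  0.014] turn wz -0.001
front face n [ 0.99  -0.144  0.001] yaw -8.3 c [ 0.6161 -0.0331  0.0859] N 474 tilt 0.05
centre [ 0.5864 -0.0288] width 0.0458 z [0.0557 0.1125] ztop 0.1212
```

Lower the last ~1 mm, release, rise.

Call:
move_arm(
  plan=[
    [[0,0,0.006,0,0,0,0.9],[0,0,0.004,0,0,0,0.9],[0,0,0,0,0,0,0.5],[0,0,0,0,0,0,0.3],[0,0,0,0,0,0,0],[0,0,0,0,0,0,0],[0,0,-0.1,0,0,0,0],[0,0,-0.3,0,0,0,0],[0,0,-0.3,0,0,0,0],[0,0,-0.3,0,0,0,0]],
  ],
)

```text
time: 17.7
tool_pos: [0.5875, -0.029, 0.213]
tool_rot: [0.001, 0.068, 0.998, -0.0]
contact_force: [0.4, -0.5, 0.2]
gripper_width: 1.0
grasp_force: 0.0
```

Call:
move_arm(
  plan=[
    [[0,-0.3,0,0,0,0,0],[0,-0.45,0,0,0,0,0],[0.0,-0.45,0,0,0,0,0],[0,-0.3,0,0,0,0,0],[0,0,0,0,0,0.9,0],[0,0,0,0,0,0.9,0],[0,0,0,0,0,0.9,0],[0,0,0,0,0,0.9,0],[0,0,0,0,0,0.9,0],[0,0,0,0,0,0.9,0]],
  ],
)

```text
time: 18.95
tool_pos: [0.5631, -0.2074, 0.2119]
tool_rot: [0.001, 0.458, 0.889, -0.0]
contact_force: [0.5, -0.1, 0.8]
gripper_width: 1.001
grasp_force: 0.0
```

```bash
python3 - <<'E'
from h import *
goal(.537,-.125,.12,-7.4);held(.03)
for n in("top","scene"):
    P,H,W=grab(n);cv2.imwrite(f"pics/{n}4.png",P)
    g=(abs(H[...,0]-68)<15)&(H[...,1]>150)&(H[...,2]>60)&(W[...,2]>.03)&(W[...,2]<.1)&(W[...,0]>.35)
    q=W[g];print(rect(q),len(q))
runner()
P,H,W=grab("top")
a=np.radians(-7.8);ex=np.array([np.cos(a),np.sin(a)]);ey=np.array([-ex[1],ex[0]])
D=(W[...,:2]-[.552,-.0247]);X=D@ex*1e3;Y=D@ey*1e3;z=W[...,2]
m=(abs(z-.05)<.004)&(abs(X)<65)&(Y<-69)&(Y>-100);print("outer",m.sum(),np.percentile(Y[m],[0,5]),np.percentile(X[m],[1,99]))
# greenhouse side-wall tops
m=(abs(z-.165)<.006)&(abs(abs(X)-150)<25)&(Y>60)&(Y<300)
for s in(-1,1):
    k=m&(np.sign(X)==s);
    if k.sum()>20: print("wall",s,k.sum(),np.polyfit(Y[k],X[k],1),Y[k].min(),Y[k].max())
E
```

```text
t 18.95 pos [ 0.5631 -0.2074  0.2119] ay 35.53 zax [ 1.e-03 -6.e-04 -1.e+00] F [ 0.5 -0.1  0.8] w 1.001
shift [ 0.654 -0.305  0.765] turn wz 4.995
front face n [ 0.991 -0.132 -0.003] yaw -7.61 c [ 0.6162 -0.0323  0.0848] N 495 tilt -0.17
centre [ 0.5864 -0.0287] width 0.0451 z [0.0539 0.1116] ztop 0.1205
(array([552. , -23.9]), array([126.9, 238. ]), 82.08) 3608
(array([554., -26.]), array([127.6, 243. ]), 82.24) 3293
L [-2.09820481e-02 -3.87920274e+01] 0.5712385444088903 R [-2.67188368e-02  4.49088380e+01] 0.9206562358859952 width 83.05732561016454
stop near Y [222.21786664 223.00058902 229.91834203 237.44878537] 284
outer end Y [-647.82985809 -647.48548032 -647.06770617] 108Traceback (most recent call last):
  File "<stdin>", line 11, in <module>
    return _quantile_unchecked(
        a, q, axis, out, overwrite_input, method, keepdims, weights)
    return _ureduce(a,
                    func=_quantile_ureduce_func,
    ...<5 lines>...
                    overwrite_input=overwrite_input,
                    method=method)
    r = func(a, **kwargs)
    result = _quantile(arr,
                       quantiles=q,
    ...<2 lines>...
                       out=out,
                       weights=wgt)
    slices_having_nans = np.isnan(arr[-1, ...])
                                  ~~~^^^^^^^^^
IndexError: index -1 is out of bounds for axis 0 with size 0
```

View pics/scene4.png

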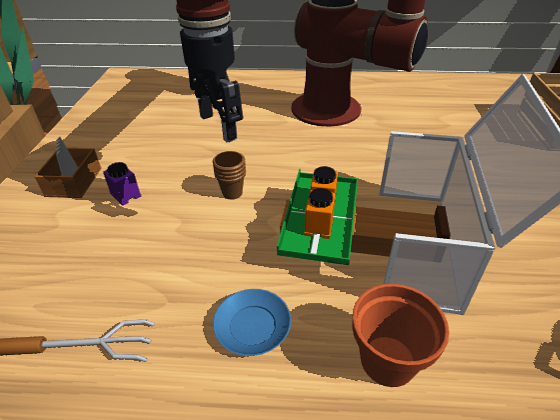

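The picture shows both canisters upright on the rib at (323,190) and (320,215), one each side of the line, tray level, pots untouched. Now I need the runner's axis accurately.

```bash
python3 - <<'E'
from h import *
a=np.radians(-7);ex=np.array([np.cos(a),np.sin(a)]);ey=np.array([-ex[1],ex[0]])
for n in("top","scene"):
    P,H,W=grab(n)
    D=(W[...,:2]-[.552,-.0247]);X=D@ex*1e3;Y=D@ey*1e3;z=W[...,2]
    # runner edges, robust
    m=(abs(z-.05)<.003)&(abs(X)<60)&(Y>75)&(Y<225);ys=np.arange(78,222,3);E=[]
    for y in ys:
        s=X[m&(abs(Y-y)<2.5)];E.append([y,s.min(),s.max()] if len(s)>8 else [y,np.nan,np.nan])
    E=np.array(E);E=E[~np.isnan(E[:,1])]
    for j in(1,2):
        p=np.stack([E[:,0],E[:,j]],1).astype(np.float32);v=cv2.fitLine(p,cv2.DIST_HUBER,0,.01,.01).ravel();print(n,"edge",j,"slope deg",np.degrees(v[1]/v[0]).round(2),"X at 0",(v[3]-v[2]*v[1]/v[0]).round(1),"at 150",(v[3]+(150-v[2])*v[1]/v[0]).round(1),len(p))
    # stop's front edge line
    m=(z>.0715)&(z<.079)&(abs(X)<36)&(Y>150)&(Y<260)&(H[...,2]<130);E=[]
    for x in range(-34,35,3):
        s=Y[m&(abs(X-x)<2)]
        if len(s)>3:E.append([x,s.min()])
    v=cv2.fitLine(np.array(E,np.float32),cv2.DIST_HUBER,0,.01,.01).ravel();print(n,"stop",np.degrees(v[1]/v[0]).round(2),"Y at 0",(v[3]-v[2]*v[1]/v[0]).round(1),len(E))
    # wall tops
    m=(z>.158)&(z<.172)&(Y>80)&(Y<290)
    for s in(-1,1):
        k=m&(abs(X-s*152)<25)
        if k.sum()>20:
            p=np.stack([Y[k],X[k]],1).astype(np.float32);v=cv2.fitLine(p,cv2.DIST_HUBER,0,.01,.01).ravel();print(n,"wall",s,k.sum(),"deg",np.degrees(v[1]/v[0]).round(2),"X at 150",(v[3]+(150-v[2])*v[1]/v[0]).round(1),Y[k].min().round(1),Y[k].max().round(1))
E
```

```text
top edge 1 slope deg -0.41 X at 0 -41.0 at 150 -42.1 48
top edge 2 slope deg -0.48 X at 0 41.6 at 150 40.4 48
top stop -0.12 Y at 0 223.4 23
top wall -1 571 deg 1.97 X at 150 -153.9 120.7 269.0
top wall 1 528 deg -2.43 X at 150 151.1 123.7 269.8
scene edge 1 slope deg -0.58 X at 0 -39.7 at 150 -41.2 48
scene edge 2 slope deg -11.44 X at 0 61.6 at 150 31.6 48
scene stop 0.69 Y at 0 223.3 23
scene wall -1 415 deg 0.2 X at 150 -150.1 120.5 266.4
scene wall 1 863 deg -1.97 X at 150 155.2 123.2 276.9
```

```bash
python3 - <<'E'
from h import *
s=manip.state();t=s["tool_pos"];print(s["joint_pos"].round(2))
for n in("scene","top"):
    P,H,W=grab(n);d=W-t
    m=(np.hypot(d[...,0],d[...,1])<.08)&(W[...,2]>.12)&(W[...,2]<.3)
    q=W[m];print(n,m.sum(),np.sort(q[:,2])[[0,3,8,20,50]].round(4));lo=q[q[:,2]<np.sort(q[:,2])[20]+.005]
    ya=np.radians(35.5);y=np.array([np.cos(ya),np.sin(ya)]);x=np.array([-y[1],y[0]])
    l=q[q[:,2]<t[2]+.05]
    print("tool-y",np.percentile((l[:,:2]-t[:2])@y,[0,2,25,75,98,100]).round(4),"tool-x",np.percentile((l[:,:2]-t[:2])@x,[0,2,98,100]).round(4))
goal(.5377,-.150,.2,-6.5)
E
```

```text
[-0.48 -0.01  1.67 -0.    1.49 -1.1 ]
scene 625 [0.2502 0.2516 0.2525 0.2533 0.2558]
tool-y [-0.0488 -0.0461 -0.0424  0.0497  0.0556  0.057 ] tool-x [-0.0133 -0.013   0.0091  0.0099]
top 70 [0.2534 0.2555 0.2595 0.2657 0.2853]
tool-y [0.0431 0.0431 0.0434 0.0479 0.0562 0.0569] tool-x [0.0016 0.0019 0.0102 0.0102]
t 19.4 pos [ 0.5629 -0.2073  0.2108] ay 35.82 zax [ 0.e+00 -1.e-04 -1.e+00] F [ 0.3 -0.3  0.6] w 1.001
shift [ 0.451 -0.263  0.09 ] turn wz 4.925
```

Call:
move_arm(
  plan=[
    [[0,0,0,0,0,0.98,0],[0,0,0,0,0,0.98,0],[0,0,0,0,0,0.98,0],[0,0,0,0,0,0.98,0],[0,0,0,0,0,0.98,0],[0.2,-0.13,0.2,0,0,0,0],[0.25,-0.13,0.2,0,0,0,0],[0.1,0,0.2,0,0,0,0],[0,0,0.1,0,0,0,0],[0,0,0,0,0,0,0]],
  ],
)

```text
time: 20.65
tool_pos: [0.5388, -0.1385, 0.126]
tool_rot: [-0.001, 0.745, 0.667, -0.0]
contact_force: [-0.1, -0.3, -0.3]
gripper_width: 1.008
grasp_force: 0.0
```

```bash
python3 - <<'E'
from h import *
goal(.5405,-.13,.021,-6.5)
s=manip.state();t=s["tool_pos"]
for n in("scene","top"):
    P,H,W=grab(n);d=W-t
    m=(np.hypot(d[...,0],d[...,1])<.075)&(W[...,2]>.078)&(W[...,2]<.3)&(H[...,1]<90)
    q=W[m];print(n,m.sum(),(np.sort(q[:,2])[[0,3,8,20]]-t[2]).round(4))
E
```

```text
t 20.65 pos [ 0.5388 -0.1385  0.126 ] ay -6.33 zax [-1.6e-03  4.0e-04 -1.0e+00] F [-0.1 -0.3 -0.3] w 1.008
shift [0.071 0.008 0.875] turn wz 0.02
scene 1597 [0.0406 0.0408 0.042  0.0444]
top 445 [0.0807 0.0878 0.0987 0.103 ]
```

Call:
move_arm(
  plan=[
    [[0.01,0.01,0.1,0,0,0.02,0],[0,0,0.2,0,0,0,0],[0,0,0.2,0,0,0,0],[0,0,0.2,0,0,0,0],[0,0,0.12,0,0,0,0],[0,0,0.08,0,0,0,0],[0,0,0,0,0,0,0],[0,0,0,0,0,0,0],[0,0,0,0,0,0,0],[0,0,0,0,0,0,0]],
  ],
)

```text
time: 22.0
tool_pos: [0.5409, -0.1373, 0.0194]
tool_rot: [0.0, 0.746, 0.666, 0.0]
contact_force: [-0.3, -0.5, 0.3]
gripper_width: 1.002
grasp_force: 0.0
```

```bash
python3 - <<'E'
from h import *
goal(.5405,-.115,.018,-6.5)
P,H,W=grab("scene");cv2.imwrite("pics/s5.png",cv2.resize(P[100:280,210:400],None,fx=3,fy=3,interpolation=cv2.INTER_CUBIC))
s=manip.state();t=s["tool_pos"];d=W-t;e=np.array([.1132,.9936])
m=(abs(d[...,0])<.075)&(abs(d[...,1])<.03)&(W[...,2]>.035)&(W[...,2]<.13)&(H[...,1]<90)
q=W[m];print((np.sort(q[:,2])[[0,3,8,20]]).round(4),"tool x range",np.percentile((q-t)[:,:2]@e,[0,2,98,100]).round(4))
E
```

```text
t 22.0 pos [ 0.5409 -0.1373  0.0194] ay -6.5 zax [ 1.e-03 -4.e-04 -1.e+00] F [-0.3 -0.5  0.3] w 1.002
shift [ 0.184 -0.025  0.011] turn wz -0.0
[0.0577 0.0599 0.0637 0.067 ] tool x range [-0.0129 -0.0112  0.0156  0.0163]
```

View pics/s5.png

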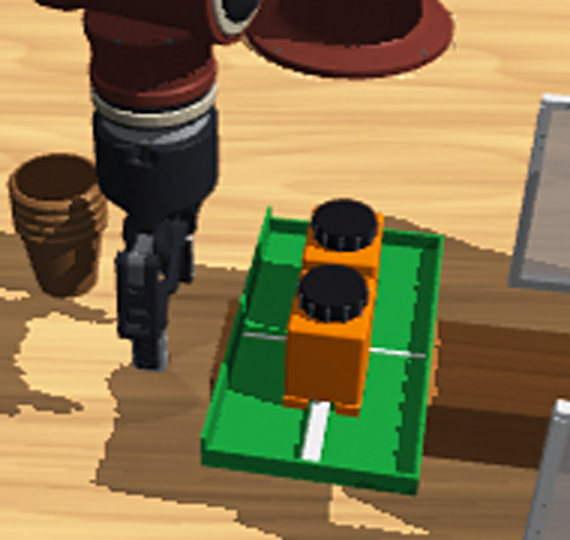

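The picture shows the fingertips (crop px 150,360) just behind the lip, at its height. Starting the push.

Call:
move_arm(
  plan=[
    [[0.06,0,0,0,0,0,0],[0.06,0,0,0,0,0,0],[0.05,0,0,0,0,0,0],[0.03,0,0,0,0,0,0],[0.03,0,0,0,0,0,0],[0.03,0,0,0,0,0,0],[0.03,0,0,0,0,0,0],[0.03,0,0,0,0,0,0],[0.03,0,0,0,0,0,0],[0.03,0,0,0,0,0,0]],
  ],
)

```text
time: 23.3
tool_pos: [0.5457, -0.092, 0.0188]
tool_rot: [0.0, 0.746, 0.666, -0.0]
contact_force: [0.0, -2.3, 0.2]
gripper_width: 1.001
grasp_force: 1.1
```

```bash
cat >> h.py <<'E'
def track():
    goal(.556,.02,.019,-6.5)
    a=np.radians(-6.5);ex=np.array([np.cos(a),np.sin(a)]);ey=np.array([-ex[1],ex[0]])
    t=manip.state()["tool_pos"][:2]-[.552,-.0247];print("TCP in runner frame mm",(t@ex*1e3).round(1),(t@ey*1e3).round(1))
    for n in("top","scene"):
        P,H,W=grab(n);z=W[...,2]
        g=(abs(H[...,0]-68)<15)&(H[...,1]>150)&(H[...,2]>60)&(z>.03)&(z<.1)&(W[...,0]>.35)&(W[...,0]<.75)
        k,L,S,c=cv2.connectedComponentsWithStats(g.astype(np.uint8));q=W[g]
        D=(q[:,:2]-[.552,-.0247])*1e3;c=rect(q)
        print(n,c,"X",np.percentile(D@ex,[.3,99.7]).round(1),"Y",np.percentile(D@ey,[.3,99.7]).round(1),len(q))
    f=q[abs(q[:,2]-np.median(q[:,2]))<.003];print("floor",np.linalg.lstsq(np.c_[f[:,:2],np.ones(len(f))],f[:,2],rcond=None)[0].round(3))
E
python3 -c "
from h import *
track()"
```

```text
t 23.3 pos [ 0.5457 -0.092   0.0188] ay -6.5 zax [-1.e-04 -6.e-04 -1.e+00] F [ 0.  -2.3  0.2] w 1.001
shift [ 0.937 -0.02  -0.003] turn wz -0.0
TCP in runner frame mm 1.3 -67.6
top (array([587.5,   2.5]), array([181.8,  73.9]), 29.05) X [-24.8 116.5] Y [-45.8  71.4] 452
scene (array([552.5, -17.4]), array([128. , 243.1]), 83.53) X [-119.3  120.5] Y [-56.1  70.8] 3569
floor [0.    0.001 0.053]
```

Call:
move_arm(
  plan=[
    [[0.04,0,0,0,0,0,0],[0.05,0,0,0,0,0,0],[0.05,0,0,0,0,0,0],[0.05,0,0,0,0,0,0],[0.05,0,0,0,0,0,0],[0.05,0,0,0,0,0,0],[0.05,0,0,0,0,0,0],[0.05,0,0,0,0,0,0],[0.04,0,0,0,0,0,0],[0.03,0,0,0,0,0,0]],
  ],
)

```text
time: 24.65
tool_pos: [0.552, -0.0367, 0.0188]
tool_rot: [0.0, 0.746, 0.666, -0.0]
contact_force: [0.5, -2.4, 0.0]
gripper_width: 1.003
grasp_force: 1.3
```

```bash
python3 -c "
from h import *
track()"
```

```text
t 24.65 pos [ 0.552  -0.0367  0.0188] ay -6.49 zax [-0. -0. -1.] F [ 0.5 -2.4  0. ] w 1.003
shift [ 0.474 -0.02  -0.002] turn wz 0.001
TCP in runner frame mm 1.3 -12.0
top (array([542.6,   3.6]), array([21.2, 30.7]), 86.26) X [-27.4  -0.1] Y [15.8 38.1] 100
scene (array([559.2,  37.9]), array([127.9, 241.9]), 83.31) X [-119.4  120.4] Y [ -0.5 126.1] 3547
floor [ 0.    -0.     0.053]
```

Straight and centred; 97 mm remain.

Call:
move_arm(
  plan=[
    [[0.04,0,0,0,0,0,0],[0.05,0,0,0,0,0,0],[0.06,0,0,0,0,0,0],[0.06,0,0,0,0,0,0],[0.06,0,0,0,0,0,0],[0.06,0,0,0,0,0,0],[0.06,0,0,0,0,0,0],[0.06,0,0,0,0,0,0],[0.05,0,0,0,0,0,0],[0.04,0,0,0,0,0,0]],
  ],
)

```text
time: 26.0
tool_pos: [0.5593, 0.0277, 0.0188]
tool_rot: [0.0, 0.746, 0.666, -0.0]
contact_force: [-0.5, -2.7, 0.2]
gripper_width: 0.999
grasp_force: 1.3
```

```bash
python3 -c "
from h import *
track()"
```

```text
t 26.0 pos [0.5593 0.0277 0.0188] ay -6.49 zax [ 0.e+00 -1.e-04 -1.e+00] F [-0.5 -2.7  0.2] w 0.999
shift [-0.067 -0.02  -0.002] turn wz 0.001
TCP in runner frame mm 1.3 52.9
top (array([562.3, 111. ]), array([85.4, 36.5]), 83.19) X [-23.5  13.1] Y [ 93.5 178.7] 63
scene (array([568.1, 102.9]), array([126.7, 241.1]), 81.99) X [-118.1  120.4] Y [ 63.6 191. ] 2217
floor [-0.     0.     0.053]
```

Call:
move_arm(
  plan=[
    [[0.03,0,0,0,0,0,0],[0.03,0,0,0,0,0,0],[0.03,0,0,0,0,0,0],[0.03,0,0,0,0,0,0],[0.03,0,0,0,0,0,0],[0.02,0,0,0,0,0,0],[0.02,0,0,0,0,0,0],[0.02,0,0,0,0,0,0],[0.01,0,0,0,0,0,0],[0.01,0,0,0,0,0,0]],
  ],
)

```text
time: 27.35
tool_pos: [0.5624, 0.0548, 0.0187]
tool_rot: [-0.0, 0.746, 0.666, -0.0]
contact_force: [-0.6, -1.8, -0.2]
gripper_width: 1.0
grasp_force: 1.1
```

```bash
python3 -c "
from h import *
track()"
```

```text
t 27.35 pos [0.5624 0.0548 0.0187] ay -6.5 zax [-1.e-04 -0.e+00 -1.e+00] F [-0.6 -1.8 -0.2] w 1.0
shift [-0.294 -0.02  -0.003] turn wz -0.0
TCP in runner frame mm 1.3 80.2
top (array([570.8, 182.2]), array([20.8, 38. ]), 56.14) X [-22.8  14.6] Y [190.5 214.1] 80
scene (array([570.7, 129.1]), array([128.6, 240.2]), 83.08) X [-117.4  120.3] Y [ 90.4 218.4] 1834
floor [0.001 0.002 0.052]
```

Call:
move_arm(
  plan=[
    [[0.006,0,0,0,0,0,0],[0.006,0,0,0,0,0,0],[0.006,0,0,0,0,0,0],[0.005,0,0,0,0,0,0],[0.005,0,0,0,0,0,0],[0.004,0,0,0,0,0,0],[0.004,0,0,0,0,0,0],[0.004,0,0,0,0,0,0],[0,0,0,0,0,0,0],[0,0,0,0,0,0,0]],
  ],
)

```text
time: 28.7
tool_pos: [0.5627, 0.0576, 0.0187]
tool_rot: [0.001, 0.746, 0.666, -0.002]
contact_force: [-1.7, -9.3, -0.8]
gripper_width: 1.0
grasp_force: 4.6
```

```bash
python3 -c "
from h import *
track()"
```

```text
t 28.7 pos [0.5627 0.0576 0.0187] ay -6.48 zax [-8.0e-04 -3.8e-03 -1.0e+00] F [-1.7 -9.3 -0.8] w 1.0
shift [-0.317 -0.02  -0.001] turn wz 0.002
TCP in runner frame mm 1.4 82.9
top (array([570.8, 185.4]), array([22.2, 39.2]), 56.04) X [-23.   14.6] Y [192.6 219.2] 92
scene (array([571.2, 131.6]), array([127.6, 242.1]), 82.94) X [-118.1  120.1] Y [ 93.2 221.2] 1773
floor [-0.     0.     0.053]
```

Push force rose to 9 N: against the stop. Back off and rise.

Call:
move_arm(
  plan=[
    [[-0.02,0,0,0,0,0,0],[-0.05,0,0,0,0,0,0],[-0.15,0,0,0,0,0,0],[-0.25,0,0,0,0,0,0],[-0.2,0,0,0,0,0,0],[0,0,-0.3,0,0,0,0],[0,0,-0.4,0,0,0,0],[0,0,-0.4,0,0,0,0],[-0.3,0,-0.2,0,0,0,0],[-0.2,0,0,0,0,0,0]],
  ],
)

```text
time: 30.05
tool_pos: [0.5486, -0.0821, 0.1786]
tool_rot: [0.003, 0.746, 0.666, 0.002]
contact_force: [-0.4, 0.3, -0.3]
gripper_width: 1.0
grasp_force: 0.0
```

```bash
python3 -c "
from h import *
track();held(.03);runner((.552,-.0247),-6.5)
P,H,W=grab('scene');cv2.imwrite('pics/s6.png',P)"
```

```text
t 30.05 pos [ 0.5486 -0.0821  0.1786] ay -6.52 zax [ 0.0064 -0.0018 -1.    ] F [-0.4  0.3 -0.3] w 1.0
shift [ 0.854 -0.044  1.329] turn wz -0.003
TCP in runner frame mm 3.1 -57.4
top (array([573.1, 173. ]), array([ 52. , 237.9]), 81.94) X [-119.6  116.7] Y [173.4 222.7] 1332
scene (array([570.7, 131.5]), array([128.7, 241.1]), 83.57) X [-117.6  120.3] Y [ 93.2 221. ] 1978
floor [-0.    -0.     0.053]Traceback (most recent call last):
  File "<string>", line 3, in <module>
    track();held(.03);runner((.552,-.0247),-6.5)
            ~~~~^^^^^
  File "h.py", line 73, in held
    f=q[best];c=f.mean(0);n=np.linalg.svd(f-c,full_matrices=False)[2][2];n*=np.sign(n[0])
                            ~~~~~~~~~~~~~~~~~~~~~~~~~~~~~~~~~~~~~~~~~^^^
IndexError: index 2 is out of bounds for axis 0 with size 1
```

```bash
python3 -c "
from h import *
P,H,W=grab('scene');cv2.imwrite('pics/s7.png',P)"
```

```text
(no output)
```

View pics/s7.png

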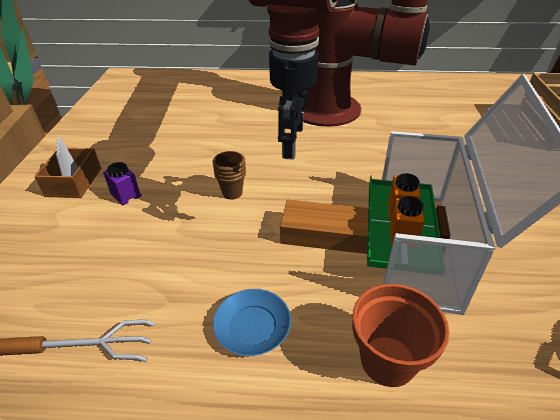

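The tray sits inside the greenhouse against the stop (px 440,220), level, with both canisters upright at (407,185) and (409,210). The gripper is clear and the pots haven't moved.

```bash
python3 -c "
from plant import manip
print(manip.job_done())"
```

```text
the job is handed in; nothing more can be done
None
```

The job is handed in: both canisters stand upright on the rib, one on each side of the middle, and the level tray is home against the end stop after about 30 s of robot time, with the fibre pots and the purple look-alike left where they were.

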